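# Negative carrier from shelf to light box

## Task

Slide the flat metal negative carrier over the front edge of the marble shelf until its tongue sticks well out, then pinch the tongue and lay the carrier flat and square on the light box, its window in the middle and its tongue to the front; do not let it fall. Let go, and only then throw the toggle switch fully over to turn the light on. Leave the tank, reel and canisters where they stand.

Things in the scene. Friction and masses are not known exactly. Their poses are not given: they have to be found in the camera images.
- shelf: Fixed marble shelf, 240 mm deep (its x) by 420 mm wide (its y); the slab is 30 mm thick, its top 80 mm above the work surface, with two blocks under it set back at least 50 mm from the front edge. Origin: under its centre, on the work surface. Its -x side is the front, facing the robot.
- shelf_front (a point): Middle of the shelf's front top edge (120 mm in front of its centre, at the height of its top); its x axis points into the shelf, away from the robot, y along the edge.
- carrier_window (a point): Centre (half-way up) of the loose negative carrier's window. The carrier is a flat black-anodised plate, 4 mm thick, about 0.12 kg: body 100 (x) by 106 mm (y) about this point, window 24 (x) by 36 mm (y), tongue 50 by 50 mm from the middle of its -x side. Starts flat on the shelf, tongue roughly to the front, wholly behind the edge. Centre of mass 15 mm from here towards the tongue.
- carrier_tongue (a point): Centre of the carrier's tongue, half-way up: 75 mm from the window centre along the carrier's -x. The tongue's two side edges are 25 mm from here along the carrier's y.
- carrier_tip (a point): Middle of the tongue's free end, half-way up, 100 mm from the window centre along the carrier's -x.
- lightbox_top (a point): Centre of the top of the fixed light box, aluminium with a white pane, 116 mm (x) by 150 mm (y), 45 mm high above the work surface, top flat. Its -x side is the front. The carrier's body rests within the top while the tongue hangs out over the front.
- toggle (a joint): Big chrome toggle switch on a fixed white block 70 mm (x) by 50 mm (y) by 25 mm high, on the work surface to the left of the light box: a 10 mm thick lever with a ball end, turning about the block's y axis 22 mm above the work surface. In rad: 0 = off, leaning 0.5 rad to the front (block's -x); 1.0 = on, leaning 0.5 rad to the back (+x), at its stop. It starts at 0 to 0.15, moves with under 2 N at the ball and stays where it is left.
- toggle_tip (a point): Centre of the toggle's 26 mm ball, 80 mm from the pivot. Its y axis is the pivot's direction; its x axis, laid level, points the way the lever is thrown (this frame tips with the lever by the joint's value, and is level at 0).
- tank: Black plastic developing tank, 96 mm diameter, 132 mm high, standing on the shelf to the right of the carrier; origin at the centre of its underside. Leave alone.
- reel: Stainless film reel, 86 mm diameter, 45 mm high, on the shelf in front of the tank; origin at the centre of its underside. Leave alone.
- canister_a: Clear film canister with a white cap, 36 mm diameter, 56 mm high, on the work surface behind the light box; origin at the centre of its underside. Leave alone.
- canister_b: A second such canister beside it. Leave alone.
Things that resemble listed ones, but are neither listed nor needed, are in the scene too. What is meant by the part that bears carrier_window is not pink, and is the smaller of those in its own colour. Leave any green or orange look-alike of the part that bears toggle alone.

How it is judged (in metres and radians):
On the way, in this order (a step that is already met when the one before it is completed fails the run):
1. the carrier lies on the shelf, tongue end 25 mm or more past the front edge, switch off (x of carrier_tip in the frame of shelf_front below -0.025 m and angle between carrier_tip's own z axis and vertical below 0.08 rad and x of carrier_window in the frame of shelf_front above 0 m and z of carrier_window in the frame of shelf_front between -0.003 and 0.007 m and value of joint toggle below 0.3 rad), for 0.2 s.
2. the carrier lies on the light box, centred, square and let go (horizontal distance between carrier_window and lightbox_top below 0.015 m and z of carrier_window in the frame of lightbox_top below 0.006 m and angle between carrier_window's own z axis and vertical below 0.06 rad and angle between the x axis of carrier_window and the x axis of lightbox_top, either way round below 0.17 rad and x of carrier_tip in the frame of lightbox_top below -0.07 m and contact force between the fingers and carrier below 0.05 N), for 0.2 s.
3. the switch is thrown (value of joint toggle above 0.85 rad), for 0.2 s.
At the end, for the whole second after the job is handed in: Carrier released, still and flat on the light box, window within 15 mm of its centre, within 0.17 rad of square, tongue to the front; switch past 0.85 rad. Earlier: tongue end 25 mm or more past the shelf edge; switch thrown last. No drop over about 13 mm; no bystander moved 20 mm (value of joint toggle above 0.85 rad and horizontal distance between carrier_window and lightbox_top below 0.015 m and z of carrier_window in the frame of lightbox_top below 0.006 m and angle between carrier_window's own z axis and vertical below 0.06 rad and angle between the x axis of carrier_window and the x axis of lightbox_top, either way round below 0.17 rad and x of carrier_tip in the frame of lightbox_top below -0.07 m and linear speed of carrier below 0.02 m/s); the robot touches nothing.
It fails at once if the carrier fell or was dropped (linear speed of carrier above 0.5 m/s and contact force between the fingers and carrier below 0.05 N).
It fails at once if the tank, reel or a canister was disturbed (distance of any of tank, reel, canister_a, canister_b from where it was at the start of the episode above 0.02 m).
It also fails if it takes over 72 s, if anything falls off the work surface, if the arm or the gripper's body presses on something with over 40 N, if the wrist force passes 120 N, or if a joint passes its speed limit or range.

## Robot

A 7-joint arm with a two-finger parallel gripper is mounted at the origin on the work surface. World frame = base frame: x ahead of the robot, y to its left, z up, the work surface at z = 0. Lengths are in m, angles in degrees, forces in N, time in s.
With the tool pointing down it reaches from about 0.425 to 0.875 m from the base axis. Payload 4.7 kg.
Tool frame: the origin (TCP) lies midway between the tips of the shut fingers; the grasp point (between the pads) lies 19 mm behind it; z points along the fingers, y is the line along which they close (so a half turn about z gives the same grasp; the last joint's range is limited). The gripper opens to 87 mm and grips with 3 to 60 N. Pads are 19 mm wide; open, the fingers measure 117 mm over their backs; the gripper's body (75 mm by 190 mm) begins 51 mm behind the grasp point.
Start: joints at [-70.411, 18.392, -4.016, 83.108, 1.295, 78.541, -3.26], TCP at [0.209, 0.615, 0.223] pointing down, gripper open.
Joint ranges: [-163.93, 163.93], [-17.29, 119.83], [-79.2, 71.16], [3.27, 140.29], [-89.18, 269.18], [5.43, 117.66], [-154.24, 154.24]. Speed limits (degrees/s): [147.25, 147.25, 180, 180, 180, 180, 180].

## Interface

Orientations are given as [roll, pitch, yaw] about the fixed x, y, z axes, in that order (R = Rz(yaw) Ry(pitch) Rx(roll)).
In Python, from cell import env, viewer, boxes_of, masks_of gives the robot as it stands. The module is installed in compiled form; this text tells all that it offers.
- The arm moves only by the tool apply_moves, never from a script. Its argument "moves" is a list of rows, each a list of 7 numbers: the shift along the tool's x, y, z scaled (see below), then the turn, a rotation vector about the tool's x, y, z scaled (see below), then the opening, from 0 (shut) to 1 (fully open). A call has 1 to 20 rows; each row is the pose to reach, as a shift and turn from the pose commanded when the call began, along the tool's axes at that moment; what a row does not reach only later rows make up. The controller multiplies each number of a shift by 0.2 m and each number of a turn by 1.5 rad. A row lasts 1/10 s, in which the tool goes at most 50 mm and 8.59 degrees, less where a joint would pass 70% of its speed; a pose out of reach is approached as far as the arm can. A call with a number of a shift or a turn outside -1 to 1 is refused whole. A call with a gripper value outside its range is refused whole. The fingers move at their own pace and stop on an object; "grip_force" is the grip in N (left out, the last holds). Time passes only in rows, so rows that repeat a pose let the fingers close. It gives the time, the measured TCP pose, the force, the opening and the grip force at its end, in the units of the state.
- env.get_obs(): the state, without advancing time (a new reading comes with each control period).
- viewer.read_camera(name): name is "scene" or "side" or "wrist"; returns the picture (480x640x3 uint8, red, green, blue); there is no depth.
- viewer.get_calibration(name): a dict with "fov_y" (degrees; the focal length in pixels is half the picture's height over the tangent of half this angle, whatever the lens; pixels are square), "cx", "cy" (the principal point, pixels), "position" and "orientation" of the camera in the world. Camera axes: x right, y up, looking along -z (the intrinsics and any distortion apply to the point x, -y, -z); pixel columns grow to the right and rows downward; lengths in m; the calibration is good to about 2 mm. The wrist camera is an equidistant fisheye: a pixel r from the principal point sees the ray r / f radians off the axis. A picture is of the moment at which its call begins: read the wrist's pose just before it. get_calibration takes no time and is no camera call; for the wrist camera it gives the pose at the moment of the call.
- env.sign_off(): hands the job in; it is judged then, once.
Trained networks look in the newest picture that a camera, given by its name, has taken for a name from the list of things; names that differ only in an ending like _2 or _b are one class to them, and where a whole thing is asked for, a point or a joint stands for the part that bears it (a point fixed in the world has none). Each returns a list of dicts, best first, with "conf" (0 to 1); they miss things now and then, are a little off and sometimes report something else, mostly with a low value. They report only what shows in the picture. A call takes as long as a camera call. They do not tell look-alikes from the thing itself.
- boxes_of(camera, target): "location" ([column, row] in pixels, amid what is visible of it).
- masks_of(camera, target): "pixels" (480x640 bool, what is visible of it) and "location" ([column, row] in pixels, amid what is visible of it).
The state is a dict: "time_s": time; "qpos": joint angles; "joint_velocities": joint speeds; "effort": joint torques, N m; "tool_pos": TCP position; "tool_rot": TCP orientation; "force": force on the tool from outside, world axes, zero at the start; "wrist_torque": the same for the moment, N m; "grip_width": finger opening in m; "grasp_force": force on a finger pad.
Only numpy, scipy, OpenCV 4.12 (cv2) and the standard library are available. Lean on these libraries where they do the work, as an engineer would, in place of code of your own. Each camera call takes 0.05 s, during which the arm holds its last target. There are 200 camera calls.

## Working session

There is one attempt and no reset: what is moved stays moved. The work goes in short steps, Python scripts to look and compute and a tool call to move; the robot and the scene stay as the last step left them, time stands still between calls to the robot, and variables do not carry over. Pictures are saved under pics/ and viewed, at most 10 in all, crops included, and the job is handed in when it is done.

Besides the shell and the picture viewer there is one more tool, called as name(argument=value, ...) on one line, values as JSON. apply_moves: Moves the arm, as the interface text tells. Shifts and turns lie within -1 to 1; 1 stands for 0.2 m of shift or 1.5 rad of turn. Its arguments: {"type":"object","properties":{"moves":{"type":"array","items":{"type":"array","items":{"type":"number","minimum":-1,"maximum":1}}},"grip_force":{"type":"number"}},"required":["moves"]}

```bash
mkdir -p pics; cat > h.py <<'E'
import numpy as np, cv2
from cell import env, viewer, boxes_of, masks_of
from scipy.spatial.transform import Rotation as R
def cal(n):
    c=viewer.get_calibration(n); return c
def rot(o):
    o=np.array(o,float)
    if o.shape==(3,3): return o
    if o.size==4: return R.from_quat(o).as_matrix()
    return R.from_euler('xyz',o,degrees=True).as_matrix()
def ray(n,uv,c=None):
    c=c or cal(n); f=240/np.tan(np.radians(c['fov_y']/2))
    d=np.array([(uv[0]-c['cx'])/f,(uv[1]-c['cy'])/f])
    if n=='wrist':
        r=np.linalg.norm(d); s=np.sin(r)/r if r>1e-9 else 1
        v=np.array([d[0]*s,-d[1]*s,-np.cos(r)])
    else: v=np.array([d[0],-d[1],-1])
    return np.array(c['position']),rot(c['orientation'])@v
def at(n,uv,z,c=None):
    p,v=ray(n,uv,c); return p+v*(z-p[2])/v[2]
def proj(n,P,c=None):
    c=c or cal(n); f=240/np.tan(np.radians(c['fov_y']/2))
    q=rot(c['orientation']).T@(np.array(P)-c['position'])
    x,y,z=q[0],-q[1],-q[2]
    if n=='wrist':
        r=np.hypot(x,y); t=np.arctan2(r,z); k=t/r*f; return np.array([c['cx']+x*k,c['cy']+y*k])
    return np.array([c['cx']+f*x/z,c['cy']+f*y/z])
E
python3 - <<'E'
from h import *
for n in ['scene','side']:
    im=viewer.read_camera(n); cv2.imwrite(f'pics/{n}1.png',im[:,:,::-1]); print(n,cal(n))
    for t in ['carrier_window','shelf','lightbox_top','toggle','toggle_tip','tank','reel','canister_a']:
        print(t,[(round(b['conf'],2),np.round(b['location']).tolist()) for b in boxes_of(n,t)])
print(cal('wrist'),env.get_obs())
E
```

```text
scene {'fov_y': 53.2373810756478, 'cx': 314.5852738273505, 'cy': 239.84270954201344, 'position': array([1.34558303, 0.0383493 , 0.85389902]), 'orientation': array([47.88816684, -1.17524951, 95.47945588])}
carrier_window [(0.71, [272.0, 264.0]), (0.71, [114.0, 279.0]), (0.69, [266.0, 205.0])]
shelf [(0.91, [265.0, 286.0])]
lightbox_top [(0.95, [393.0, 273.0])]
toggle [(0.63, [495.0, 258.0]), (0.58, [458.0, 222.0]), (0.47, [394.0, 275.0])]
toggle_tip [(0.75, [476.0, 303.0]), (0.71, [498.0, 260.0]), (0.57, [457.0, 219.0]), (0.27, [388.0, 337.0])]
tank [(0.97, [172.0, 259.0]), (0.65, [265.0, 286.0])]
reel [(0.61, [195.0, 234.0])]
canister_a [(0.92, [435.0, 351.0]), (0.72, [387.0, 337.0]), (0.53, [200.0, 228.0]), (0.52, [497.0, 260.0])]
side {'fov_y': 47.0511623821855, 'cx': 316.63884955629055, 'cy': 244.66141786933736, 'position': array([0.20659826, 1.03814418, 0.88436925]), 'orientation': array([  53.9140237 ,    0.7490895 , -163.80433329])}
carrier_window [(0.76, [304.0, 221.0]), (0.63, [330.0, 163.0])]
shelf [(0.68, [297.0, 236.0])]
lightbox_top [(0.75, [291.0, 313.0])]
toggle [(0.81,
[... 564 characters left out ...]
0.9, 'qpos': array([-70.4130605 ,  18.39101325,  -4.01574132,  83.1079211 ,
         1.29319276,  78.54084376,  -3.26206154]), 'joint_velocities': array([ 0.02795767,  0.04387489, -0.03068645,  0.0930509 ,  0.04802009,
        0.00682835,  0.00379063]), 'effort': array([ 1.64546336e-04, -4.91070485e+01, -4.02627653e-01, -3.12785661e+01,
       -6.36638096e-02,  3.32934293e-02, -3.40743838e-05]), 'tool_pos': array([0.20927446, 0.61540836, 0.22259355]), 'tool_rot': array([1.79994747e+02, 1.10370401e-03, 1.61219104e+02]), 'force': array([ 0.41871181, -0.39241444, -0.22795273]), 'wrist_torque': array([-0.00816689,  0.03567985,  0.06405979]), 'grasp_force': 0.0, 'grip_width': 0.08682801438897236}
```

View pics/scene1.png

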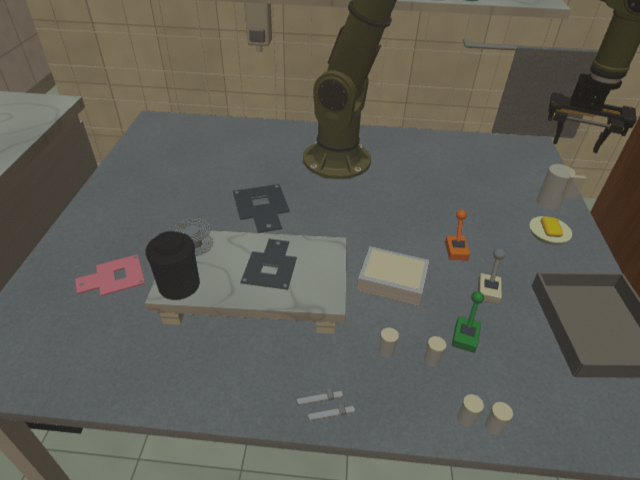

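View pics/side1.png

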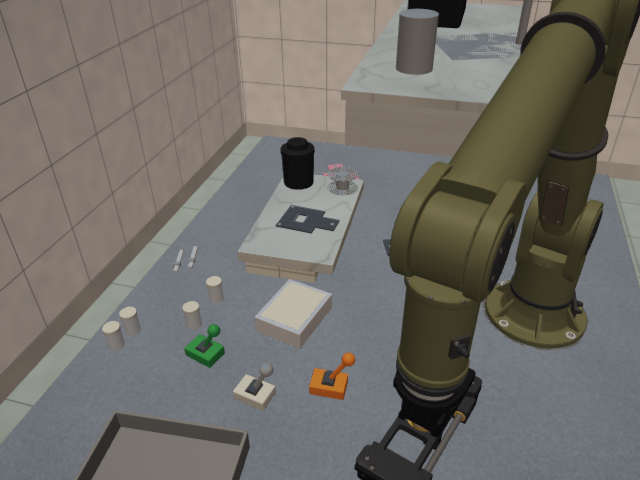

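The scene view shows the true carrier on the shelf at about (270,265) with its tongue at (278,245), towards the robot. A larger black look-alike lies on the table at (262,207). The light box is at (393,273) and the white switch at (490,287), with its ball at (498,256). The side view shows the carrier at (304,219), the light box at (293,312) and the white switch at (255,390), with its ball at (265,370).

Next I'll fit the known outlines to the masks from both cameras.

```bash
cat > fit.py <<'E'
from h import *
from scipy.optimize import minimize
def box(sx,sy,z0,z1,cx=0,cy=0): return np.array([[cx+a*sx/2,cy+b*sy/2,z] for a in(-1,1) for b in(-1,1) for z in(z0,z1)])
MOD={'carrier':lambda z:[box(.1,.106,z-.002,z+.002),box(.05,.05,z-.002,z+.002,-.075)],
 'light':lambda z:[box(.116,.15,0,.045)],'shelf':lambda z:[box(.24,.42,.05,.08)],'block':lambda z:[box(.07,.05,0,.025)]}
def sil(n,c,parts,p,S=4):
    m=np.zeros((480*S,640*S),np.uint8)
    co,s=np.cos(p[2]),np.sin(p[2])
    for b in parts:
        w=np.c_[p[0]+co*b[:,0]-s*b[:,1],p[1]+s*b[:,0]+co*b[:,1],b[:,2]]
        q=np.array([proj(n,v,c) for v in w])*S+S/2
        cv2.fillConvexPoly(m,cv2.convexHull(q.astype(np.float32)).astype(np.int32),255)
    return cv2.resize(m,(640,480),interpolation=cv2.INTER_AREA)/255.
def fit(obs,parts,p0,ign={}):
    # obs: list (cam, cal, mask)
    def cost(p):
        t=0
        for n,c,m in obs:
            s=sil(n,c,parts,p); w=~ign[n] if n in ign else 1
            t+=1-(np.minimum(s,m)*w).sum()/(np.maximum(s,m)*w).sum()
        return t/len(obs)
    sx=np.array([p0]+[np.array(p0)+d for d in([.012,0,0],[0,.012,0],[0,0,.12])])
    r=minimize(cost,p0,method='Nelder-Mead',options=dict(initial_simplex=sx,xatol=2e-4,fatol=1e-4,maxiter=120))
    return r.x,r.fun
def pick(n,t,uv):
    L=masks_of(n,t); 
    if not L: return None
    b=min(L,key=lambda b:np.hypot(*(np.array(b['location'])-uv))); 
    print(n,t,np.round(b['conf'],2),np.round(b['location']),int(b['pixels'].sum()))
    return b['pixels'] if np.hypot(*(np.array(b['location'])-uv))<40 else None
E
python3 - <<'E'
from fit import *
for n in ['scene','side']: viewer.read_camera(n)
C={n:cal(n) for n in ['scene','side']}
ign={}
for n in C:
    g=np.zeros((480,640),bool)
    for t in ['tank','reel']:
        for b in masks_of(n,t)[:1]: g|=b['pixels']
    ign[n]=cv2.dilate(g.astype(np.uint8),np.ones((7,7)))>0
for name,t,uv,z,mod in [('carrier','carrier_window',([271,265],[304,219]),.082,'carrier'),('light','lightbox_top',([393,273],[292,313]),.045,'light'),('shelf','shelf',([265,280],[300,236]),.08,'shelf'),('toggle','toggle',([493,275],[258,385]),.025,'block')]:
    obs=[]
    for n,u in zip(C,uv):
        m=pick(n,t,np.array(u))
        if m is not None: obs.append((n,C[n],m)); np.save(f'pics/{name}_{n}.npy',m)
    p0=[*at('scene',uv[0],z)[:2],0]
    if name=='toggle': p0=[*at('scene',[490,288],.02)[:2],0]; print('init',p0); 
    if name=='toggle': continue
    ig=ign
    if name=='shelf':
        ig={n:ign[n]|(np.load(f'pics/carrier_{n}.npy') if 1 else 0) for n in ign}
    if name=='carrier': ig={}
    print(name,'p0',np.round(p0,3))
    for o in [obs]+[[x] for x in obs]: print([x[0] for x in o],*fit(o,MOD[mod](z),p0,ig))
def tri(u,v):
    a,d=ray('scene',u);b,e=ray('side',v)
    A=np.c_[d,-e]; s=np.linalg.lstsq(A,b-a,rcond=None)[0]; P,Q=a+d*s[0],b+e*s[1]; return (P+Q)/2,np.linalg.norm(P-Q)
print('ball',tri([498.5,255],[265.5,370]))
print(at('scene',[490,282],.025),at('side',[255,386],.025))
E
```

```text
scene carrier_window 0.55 [273. 268.] 1913
side carrier_window 0.73 [304. 222.] 1030
carrier p0 [ 0.59  -0.117  0.   ]
['scene', 'side'] [ 0.60155416 -0.12019553 -0.0678039 ] 0.0974157528858291
['scene'] [ 0.60309743 -0.12054164 -0.06864784] 0.06745632335056995
['side'] [ 0.59961919 -0.11933537 -0.05155422] 0.10475948567623417
scene lightbox_top 0.62 [394. 275.] 3008
side lightbox_top 0.58 [292. 314.] 3346
light p0 [0.547 0.164 0.   ]
['scene', 'side'] [ 0.52638208  0.16716228 -0.21578218] 0.04702441199914481
['scene'] [ 0.52939584  0.16708742 -0.22181775] 0.030341003012770984
['side'] [ 0.52446518  0.16621238 -0.21358411] 0.03425627787915919
scene shelf 0.67 [266. 287.] 12169
side shelf 0.64 [300. 238.] 7259
shelf p0 [ 0.636 -0.123  0.   ]
['scene', 'side'] [ 0.59741437 -0.15729516  0.04179408] 0.12628881431725358
['scene'] [ 0.59941443 -0.158174    0.04224029] 0.051489056882432105
['side'] [ 0.59279705 -0.12209962  0.04601453] 0.1273632616489223
scene toggle 0.77 [494. 260.] 203
side toggle 0.51 [262. 369.] 222
init [np.float64(0.5453342771214887), np.float64(0.39493485141582185), 0]
ball (array([0.50277324, 0.40235113, 0.08981054]), np.float64(0.0030856734598955324))
[0.53048278 0.39619065 0.025     ] [0.53172427 0.39256768 0.025     ]
```

apply_moves(moves=[[-0.93,-0.98,-0.13,0,0,0,1],[-0.93,-0.98,-0.13,0,0,0,1],[-0.93,-0.98,-0.13,0,0,0,1],[-0.93,-0.98,-0.13,0,0,0,1],[-0.93,-0.98,-0.13,0,0,0,1],[-0.93,-0.98,-0.13,0,0,0,1],[-0.93,-0.98,-0.13,0,0,0,1]])

```text
time_s: 2.3
tool_pos: [0.3249, 0.3667, 0.2496]
tool_rot: [179.9, 0.1, 160.8]
force: [-1.1, 0.2, -0.3]
grip_width: 0.0868
grasp_force: 0.0
```

apply_moves(moves=[[-0.93,-0.98,-0.13,0,0,0,1],[-0.93,-0.98,-0.13,0,0,0,1],[-0.93,-0.98,-0.13,0,0,0,1],[-0.93,-0.98,-0.13,0,0,0,1],[-0.93,-0.98,-0.13,0,0,0,1],[-0.93,-0.98,-0.13,0,0,0,1],[-0.93,-0.98,-0.13,0,0,0,1]])

```text
time_s: 3.0
tool_pos: [0.4368, 0.1221, 0.2752]
tool_rot: [179.9, 0.1, 160.9]
force: [-0.9, 1.0, 0.5]
grip_width: 0.0871
grasp_force: 0.0
```

apply_moves(moves=[[-0.93,-0.98,-0.13,0,0,-0.09,1],[-0.93,-0.98,-0.13,0,0,-0.176,1],[-0.93,-0.98,-0.13,0,0,-0.176,1],[-0.93,-0.98,-0.13,0,0,-0.176,1],[-0.93,-0.98,-0.13,0,0,-0.176,1],[-0.93,-0.98,-0.13,0,0,-0.176,1],[-0.93,-0.98,-0.13,0,0,-0.176,1],[-0.93,-0.98,-0.13,0,0,-0.176,1]])

```text
time_s: 3.8
tool_pos: [0.5489, -0.1188, 0.2998]
tool_rot: [180.0, -0.1, 176.4]
force: [-0.5, 0.1, -0.3]
grip_width: 0.0866
grasp_force: 0.0
```

```bash
cat > look.py <<'E'
from fit import *
import sys
c=cal('wrist'); o=env.get_obs(); im=viewer.read_camera('wrist'); cv2.imwrite(f'pics/{sys.argv[1]}.png',im[:,:,::-1])
print(o['time_s'],np.round(o['tool_pos'],4),np.round(o['tool_rot'],2),np.round(o['force'],2),np.round(o['grip_width'],4),np.round(c['position'],3))
def vis(t,z,p0,mod,ig=None):
    L=masks_of('wrist',t); uv=proj('wrist',[p0[0],p0[1],z],c)
    if not L: print('none',t); return
    b=min(L,key=lambda b:np.hypot(*(np.array(b['location'])-uv)))
    ed=b['pixels']; print(t,round(b['conf'],2),np.round(b['location']),np.round(uv),int(ed.sum()))
    r=fit([('wrist',c,ed)],MOD[mod](z),p0,{'wrist':ig} if ig is not None else {}); print(np.round(r[0],4),round(r[1],3)); return r[0]
E
cat > w1.py <<'E'
from look import *
p=vis('carrier_window',.082,[.602,-.12,-.065],'carrier')
for t,z in(('tank',.1),('reel',.1)): print(t,[(round(b['conf'],2),np.round(at('wrist',b['location'],z,c),3)) for b in boxes_of('wrist',t)[:2]], at('scene',boxes_of('scene',t)[0]['location'],.146 if t=='tank' else .1))
E
python3 w1.py w1
```

```text
3.8 [ 0.5489 -0.1188  0.2998] [ 1.7997e+02 -7.0000e-02  1.7643e+02] [-0.45  0.14 -0.33] 0.0866 [ 0.473 -0.115  0.463]
carrier_window 0.74 [317. 239.] [316. 257.] 10490
[ 0.6019 -0.12   -0.0675] 0.08
tank [(0.6, array([ 0.633, -0.298,  0.1  ]))] [ 0.66770844 -0.30071294  0.146     ]
reel [(0.7, array([ 0.533, -0.312,  0.1  ]))] [ 0.50883211 -0.29969105  0.1       ]
```

View pics/w1.png

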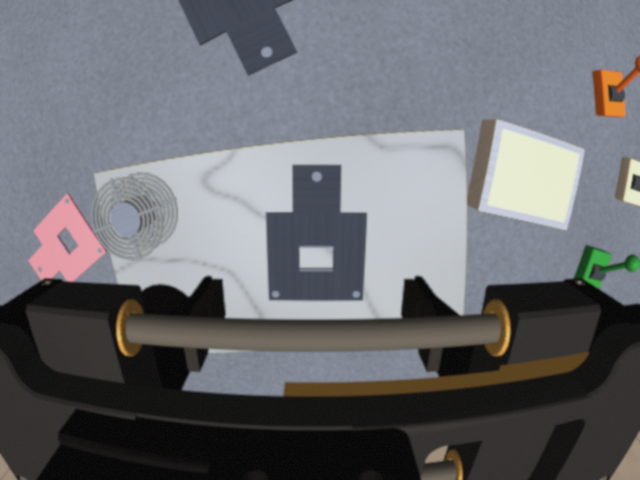

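The wrist view shows the carrier at (317,245) with its tongue at (317,185). The shelf's front edge runs from (96,173) to (464,130), and the light box top has corners near (499,121), (584,149), (568,229) and (479,208).

```bash
python3 - <<'E'
from h import *
for p in [(96,173),(200,156),(317,139),(464,130)]: print('edge',np.round(at('wrist',p,.08),4))
L=np.array([at('wrist',p,.045) for p in [(499,121),(584,149),(568,229),(479,208)]]); print(np.round(L,4),L.mean(0))
d=L[3]-L[0]+L[2]-L[1]; print('yaw',np.arctan2(d[1],d[0])); e=L[1]-L[0]+L[2]-L[3]; print(np.arctan2(-e[0],e[1]),np.linalg.norm(d)/2,np.linalg.norm(e)/2)
for p in [(292,165),(340,165),(341,212),(367,212),(362,300),(266,300)]: print('car',np.round(at('wrist',p,.084),4))
E
```

```text
edge [ 0.4866 -0.3681  0.08  ]
edge [ 0.4834 -0.2352  0.08  ]
edge [ 0.4761 -0.1113  0.08  ]
edge [0.47   0.0476 0.08  ]
[[0.4576 0.1107 0.045 ]
 [0.4874 0.2523 0.045 ]
 [0.5989 0.2315 0.045 ]
 [0.5646 0.0835 0.045 ]] [0.52712472 0.16951524 0.045     ]
yaw -0.21611347466737119
-0.21786997847106707 0.11187330067222437 0.1482970905820445
car [ 0.501  -0.1383  0.084 ]
car [ 0.5039 -0.0895  0.084 ]
car [ 0.553  -0.0908  0.084 ]
car [ 0.5546 -0.0634  0.084 ]
car [ 0.6555 -0.0708  0.084 ]
car [ 0.6488 -0.1791  0.084 ]
```

apply_moves(moves=[[-0.635,0.01,0,0,0,0,0.5],[-0.635,0.01,0.2,0,0,0,0.5],[-0.635,0.01,0.4,0,0,0,0.5],[-0.635,0.01,0.6,0,0,0,0.5],[-0.635,0.01,0.8,0,0,0,0.5],[-0.635,0.01,0.9,0,0,0,0.5],[-0.635,0.01,0.98,0,0,0,0.5],[-0.635,0.01,1,0,0,0,0.5],[-0.635,0.01,1,0,0,0,0.5]])

```text
time_s: 5.0
tool_pos: [0.6755, -0.1267, 0.1011]
tool_rot: [180.0, 0.0, 176.4]
force: [-0.3, -0.6, 1.0]
grip_width: 0.0436
grasp_force: 0.0
```

apply_moves(moves=[[0,0,0.05,0,0,0,0.5],[0,0,0.075,0,0,0,0.5],[0,0,0.085,0,0,0,0.5],[0,0,0.09,0,0,0,0.5],[0,0,0.09,0,0,0,0.5],[0,0,0.09,0,0,0,0.5]])

```text
time_s: 5.6
tool_pos: [0.6753, -0.1271, 0.0829]
tool_rot: [180.0, 0.0, 176.3]
force: [1.3, 0.4, -0.5]
grip_width: 0.0436
grasp_force: 0.0
```

apply_moves(moves=[[0,0,0.01,0,0,0,0.5],[0.03,0,0.01,0,0,0,0.5],[0.06,0,0.01,0,0,0,0.5],[0.08,0,0.01,0,0,0,0.5],[0.1,0,0.01,0,0,0,0.5],[0.12,0,0.01,0,0,0,0.5],[0.14,0,0.01,0,0,0,0.5],[0.16,0,0.01,0,0,0,0.5],[0.18,0,0.01,0,0,0,0.5],[0.2,0,0.01,0,0,0,0.5],[0.22,0,0.01,0,0,0,0.5],[0.24,0,0.01,0,0,0,0.5],[0.26,0,0.01,0,0,0,0.5],[0.28,0,0.01,0,0,0,0.5],[0.3,0,0.01,0,0,0,0.5],[0.31,0,0.01,0,0,0,0.5],[0.32,0,0.01,0,0,0,0.5],[0.32,0,0.01,0,0,0,0.5]])

```text
time_s: 7.4
tool_pos: [0.611, -0.1229, 0.0806]
tool_rot: [180.0, -0.0, 176.3]
force: [0.2, -0.1, 0.9]
grip_width: 0.0437
grasp_force: 0.0
```

```bash
cat > w2.py <<'E'
from look import *
viewer.read_camera('scene'); viewer.read_camera('side')
obs=[]
for n in ['scene','side']:
    L=[b for b in masks_of(n,'carrier_window')]
    g=[b for b in L if np.hypot(*(np.array(b['location'])-proj(n,[.545,-.117,.08])))<40]
    print(n,[(round(b['conf'],2),np.round(b['location']),b['pixels'].sum()) for b in g])
    if g: obs.append((n,cal(n),g[0]['pixels'])); print(fit(obs[-1:],MOD['carrier'](.082),[.55,-.117,-.06]))
E
python3 w2.py w2
```

```text
7.4 [ 0.611  -0.1229  0.0806] [ 1.7999e+02 -2.0000e-02  1.7634e+02] [ 0.25 -0.14  0.87] 0.0437 [ 0.535 -0.119  0.243]
scene [(0.87, array([269., 262.]), np.int64(396))]
(array([ 0.55158576, -0.11282502, -0.06358528]), np.float64(0.7720930443745204))
side [(0.55, array([323., 225.]), np.int64(1051))]
(array([ 0.54598164, -0.11640635, -0.07662648]), np.float64(0.11591025700825619))
```

View pics/w2.png

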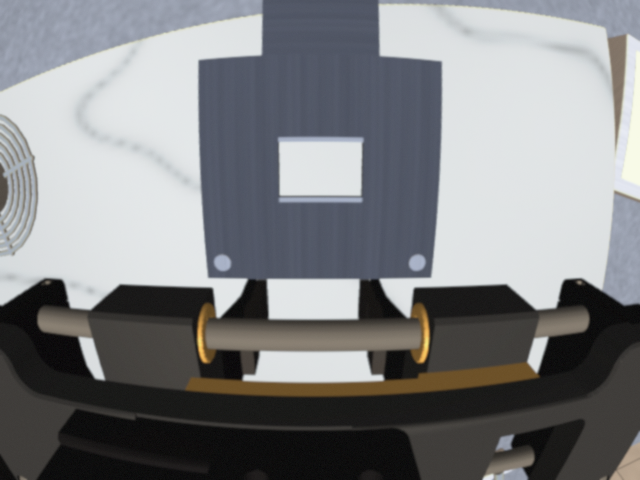

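The carrier is square to the gripper with its rear edge at row 278, against the fingers. The body's front corners are at (198,60) and (442,62).

```bash
python3 - <<'E'
from h import *
for p in [(198,60),(442,62),(432,278),(208,278)]: print(np.round(at('wrist',p,.084),4))
for p in [(250,7),(420,5)]: print('edge',np.round(at('wrist',p,.08),4))
E
```

```text
[ 0.4966 -0.1666  0.084 ]
[ 0.5035 -0.0604  0.084 ]
[ 0.6034 -0.0664  0.084 ]
[ 0.5964 -0.1728  0.084 ]
edge [ 0.4735 -0.1429  0.08  ]
edge [ 0.4753 -0.0669  0.08  ]
```

apply_moves(moves=[[0.02,0,0,0,0,0,0.5],[0.04,0,0,0,0,0,0.5],[0.06,0,0,0,0,0,0.5],[0.08,0,0,0,0,0,0.5],[0.1,0,0,0,0,0,0.5],[0.11,0,0,0,0,0,0.5],[0.11,0,0,0,0,0,0.5],[0.06,0,0,0,0,0,0.5],[0.05,0,-0.2,0,0,0,0.5],[0.05,0,-0.4,0,0,0,1],[0.05,0,-0.55,0,0,0,1],[0.2,0,-0.6,0,0,0,1],[0.4,0,-0.6,0,0,0,1],[0.6,0,-0.6,0,0,0,1],[0.8,0,-0.6,0,0,0,1],[0.8,0,-0.6,0,0,0,1],[0.8,0,-0.6,0,0,0,1],[0.8,0,-0.6,0,0,0,1]])

```text
time_s: 9.45
tool_pos: [0.453, -0.1128, 0.201]
tool_rot: [-180.0, 0.1, 176.3]
force: [0.2, -0.7, -0.2]
grip_width: 0.0866
grasp_force: 0.0
```

```bash
cat > w3.py <<'E'
from look import *
viewer.read_camera('side')
L=[b for b in masks_of('side','carrier_window')]
g=[b for b in L if np.hypot(*(np.array(b['location'])-proj('side',[.52,-.114,.08])))<40]
print(fit([('side',cal('side'),g[0]['pixels'])],MOD['carrier'](.082),[.53,-.115,-.06]) if g else 'no')
p=vis('carrier_window',.082,[.528,-.115,-.065],'carrier')
E
python3 w3.py w3
```

```text
9.45 [ 0.453  -0.1128  0.201 ] [-1.7996e+02  8.0000e-02  1.7634e+02] [ 0.23 -0.67 -0.16] 0.0866 [ 0.377 -0.109  0.364]
(array([ 0.52403954, -0.11401575, -0.05678562]), np.float64(0.07128167332344215))
carrier_window 0.68 [317. 280.] [317. 318.] 12509
[ 0.5277 -0.1153 -0.0623] 0.272
```

View pics/w3.png

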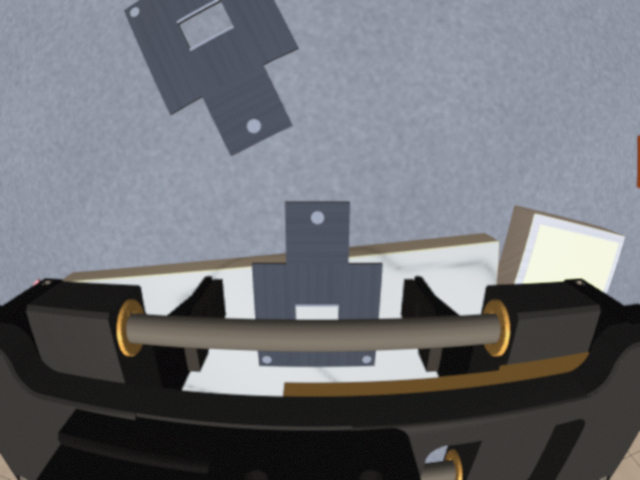

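The tongue now sticks out past the edge at cols 285–350, rows 201–255. I'll descend and pinch it across its side edges.

apply_moves(moves=[[0,0.01,0.2,0,0,0,1],[0,0.01,0.4,0,0,0,1],[0,0.01,0.55,0,0,0,1],[0,0.01,0.65,0,0,0,1],[0,0.01,0.69,0,0,0,1],[0,0.01,0.69,0,0,0,1],[0,0.01,0.69,0,0,0,0.75],[0,0.01,0.69,0,0,0,0.7],[0,0.01,0.69,0,0,0,0.65],[0,0.01,0.69,0,0,0,0.6],[0,0.01,0.69,0,0,0,0.55],[0,0.01,0.69,0,0,0,0.5],[0,0.01,0.69,0,0,0,0.4],[0,0.01,0.69,0,0,0,0.4],[0,0.01,0.69,0,0,0,0.4],[0,0.01,0.69,0,0,0,0.4]], grip_force=45)

```text
time_s: 11.25
tool_pos: [0.4519, -0.1105, 0.0627]
tool_rot: [180.0, 0.0, 176.4]
force: [0.3, 1.1, 3.2]
grip_width: 0.0489
grasp_force: 45.0
```

apply_moves(moves=[[0,0,-0.02,0,0,0,0.4],[0,0,-0.06,0,0,0,0.4],[0,0,-0.1,0,0,0,0.4],[0,0,-0.15,0,0,0,0.4],[0,0,-0.2,0,0,0,0.4],[0,0,-0.25,0,0,0,0.4],[0,0,-0.3,0,0,0,0.4],[0,0,-0.3,0,0,0,0.4],[0,0,-0.3,0,0,0,0.4]], grip_force=45)

```text
time_s: 12.15
tool_pos: [0.4519, -0.1106, 0.1227]
tool_rot: [180.0, 0.0, 176.4]
force: [-0.1, -0.1, -1.0]
grip_width: 0.0489
grasp_force: 45.2
```

```bash
python3 - <<'E'
from h import *
o=env.get_obs(); print(o['tool_pos'],o['grip_width'],o['force'],o['wrist_torque'])
a=viewer.read_camera('side');b=viewer.read_camera('wrist')
a=cv2.resize(a[120:320,200:440],(480,400)); b=cv2.resize(b,(320,240))
im=np.zeros((400,800,3),np.uint8); im[:,:480]=a; im[:240,480:]=b; cv2.imwrite('pics/s4.png',im[:,:,::-1])
E
```

```text
[ 0.45187106 -0.11061472  0.12274995] 0.04894013368188755 [-0.13343211 -0.06383253 -1.00284719] [0.0337916  0.08631733 0.00977057]
```

View pics/s4.png

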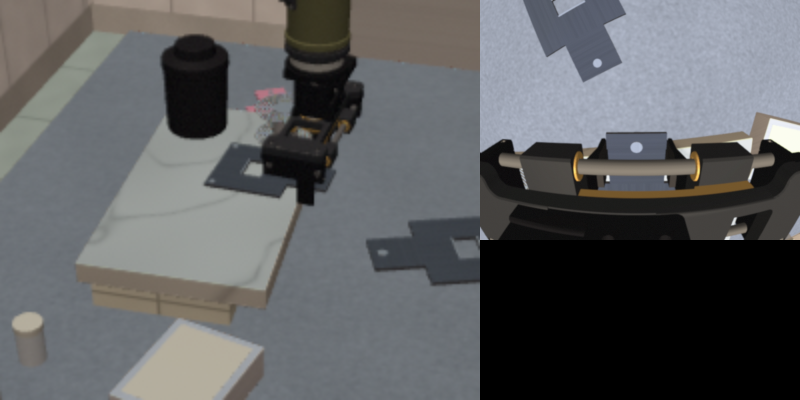

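The carrier is held flat and clear of the shelf. Now I'll carry it over the light box.

apply_moves(moves=[[0.044,0.08,0,0,0,0,0.4],[0.044,0.2,0,0,0,0,0.4],[0.044,0.33,0,0,0,0,0.4],[0.044,0.46,0,0,0,0,0.4],[0.044,0.6,0,0,0,0,0.4],[0.044,0.735,0,0,0,0,0.4]])

```text
time_s: 12.85
tool_pos: [0.4519, 0.0375, 0.122]
tool_rot: [-180.0, -0.1, 176.3]
force: [-0.2, 0.2, -0.8]
grip_width: 0.0491
grasp_force: 45.2
```

apply_moves(moves=[[0.044,0.13,0,0,0,0.02,0.4],[0.044,0.26,0,0,0,0.04,0.4],[0.044,0.4,0,0,0,0.06,0.4],[0.044,0.53,0,0,0,0.08,0.4],[0.044,0.66,0,0,0,0.1,0.4],[0.044,0.735,0,0,0,0.102,0.4],[0.044,0.735,0.15,0,0,0.102,0.4],[0.044,0.735,0.3,0,0,0.102,0.4],[0.044,0.735,0.38,0,0,0.102,0.4],[0.044,0.735,0.38,0,0,0.102,0.4],[0.044,0.735,0.38,0,0,0.102,0.4]])

```text
time_s: 13.95
tool_pos: [0.453, 0.1833, 0.0466]
tool_rot: [-180.0, -0.0, 167.6]
force: [-0.4, -0.8, -1.4]
grip_width: 0.0487
grasp_force: 45.2
```

```bash
cat > w5.py <<'E'
from look import *
for n in ['side','scene']:
    a=viewer.read_camera(n); q=proj(n,[.527,.168,.06]).astype(int); np.save('pics/a.npy',a)
    v=a[q[1]-75:q[1]+75,q[0]-100:q[0]+100]; cv2.imwrite(f'pics/{sys.argv[1]}_{n}.png',cv2.resize(v,(400,300),interpolation=cv2.INTER_CUBIC)[:,:,::-1])
    L=[b for b in masks_of(n,'carrier_window') if np.hypot(*(np.array(b['location'])-q))<40]
    if L: print(n,round(L[0]['conf'],2),[fit([(n,cal(n),L[0]['pixels'])],MOD['carrier'](z),[.527,.168,-.21]) for z in [float(sys.argv[2])]])
x=[cv2.imread(f'pics/{sys.argv[1]}_{n}.png') for n in ['side','scene']]
cv2.imwrite(f'pics/{sys.argv[1]}.png',np.r_[np.c_[x[0],x[1]],np.c_[cv2.resize(im[:,:,::-1],(400,300)),x[0]*0]])
E
python3 w5.py w5 .065
```

```text
13.95 [0.453  0.1833 0.0466] [-1.7995e+02 -1.0000e-02  1.6757e+02] [-0.37 -0.75 -1.44] 0.0487 [0.379 0.199 0.209]
side 0.86 [(array([ 0.52763854,  0.16665633, -0.19378912]), np.float64(0.6049546068156758))]
scene 0.63 [(array([ 0.52852098,  0.16766082, -0.20466388]), np.float64(0.09126127684039598))]Traceback (most recent call last):
  File "w5.py", line 8, in <module>
    cv2.imwrite(f'pics/{sys.argv[1]}.png',np.r_[np.c_[x[0],x[1]],np.c_[cv2.resize(im[:,:,::-1],(400,300)),x[0]*0]])
    ~~~~~~~~~~~^^^^^^^^^^^^^^^^^^^^^^^^^^^^^^^^^^^^^^^^^^^^^^^^^^^^^^^^^^^^^^^^^^^^^^^^^^^^^^^^^^^^^^^^^^^^^^^^^^^^
cv2.error: OpenCV(4.12.0) /io/opencv/modules/imgcodecs/src/loadsave.cpp:1058: error: (-215:Assertion failed) image.channels() == 1 || image.channels() == 3 || image.channels() == 4 in function 'imwrite_'
```

View pics/w5.png

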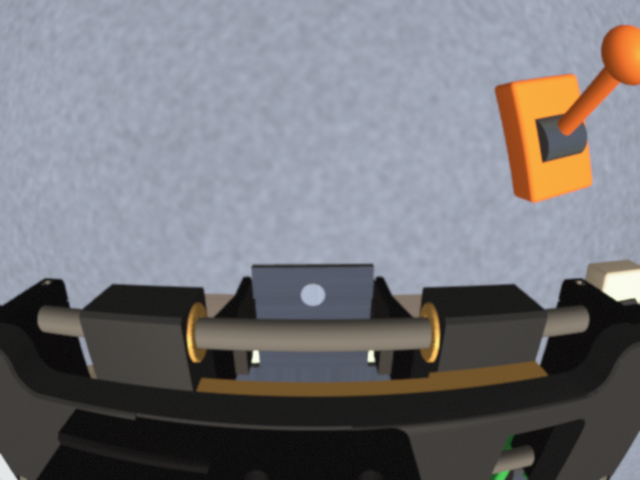

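The wrist view shows the tongue held between the pads at (313,295), and the scene fit puts the window within about 1 mm of the light box centre. Now I'll lower it.

apply_moves(moves=[[0,0,0.03,0,0,0,0.4],[0,0,0.055,0,0,0,0.4],[0,0,0.07,0,0,0,0.4],[0,0,0.08,0,0,0,0.4],[0,0,0.08,0,0,0,0.4]])

```text
time_s: 14.7
tool_pos: [0.4527, 0.1836, 0.0301]
tool_rot: [-180.0, -0.0, 167.6]
force: [-0.2, 0.5, -1.2]
grip_width: 0.0486
grasp_force: 45.2
```

apply_moves(moves=[[0,0,0.005,0,0,0,0.4],[0,0,0.01,0,0,0,0.4],[0,0,0.01,0,0,0,0.4]])

```text
time_s: 15.0
tool_pos: [0.4531, 0.1838, 0.0286]
tool_rot: [180.0, 0.0, 167.6]
force: [0.1, 0.7, -1.3]
grip_width: 0.0488
grasp_force: 45.0
```

apply_moves(moves=[[0,0,0.005,0,0,0,0.4],[0,0,0.005,0,0,0,0.4]])

```text
time_s: 15.2
tool_pos: [0.4531, 0.1839, 0.0278]
tool_rot: [180.0, 0.0, 167.6]
force: [-0.4, -0.2, 0.3]
grip_width: 0.0489
grasp_force: 45.0
```

apply_moves(moves=[[0,0,0.005,0,0,0,0.4],[0,0,0.005,0,0,0,0.4]])

```text
time_s: 15.4
tool_pos: [0.4531, 0.1839, 0.0273]
tool_rot: [180.0, -0.0, 167.6]
force: [-2.9, -1.8, 7.2]
grip_width: 0.0486
grasp_force: 45.4
```

apply_moves(moves=[[0,0,-0.003,0,0,0,0.4],[0,0,-0.003,0,0,0,0.6],[0,0,-0.003,0,0,0,0.7],[0,0,-0.003,0,0,0,0.8],[0,0,-0.003,0,0,0,0.8],[0,0,-0.003,0,0,0,0.8],[0,0,-0.1,0,0,0,0.8],[0,0,-0.3,0,0,0,0.8],[0,0,-0.5,0,0,0,0.8],[0,0,-0.7,0,0,0,0.8],[0,0,-0.9,0,0,0,0.8],[0,0,-0.9,0,0,0,0.8]])

```text
time_s: 16.6
tool_pos: [0.4562, 0.1852, 0.2123]
tool_rot: [179.5, 0.4, 167.6]
force: [1.0, 0.5, -0.4]
grip_width: 0.0695
grasp_force: 0.0
```

```bash
sed -i 's/np.c_\[cv2.resize(im\[:,:,::-1\],(400,300)),x\[0\]\*0\]\]/np.hstack([cv2.resize(im[:,:,::-1],(400,300)),x[0]*0])]/; s/np.r_\[np.c_\[x\[0\],x\[1\]\],np.hstack/np.r_[np.hstack([x[0],x[1]]),np.hstack/' w5.py; python3 w5.py w6 .047
```

```text
16.6 [0.4562 0.1852 0.2123] [179.55   0.42 167.57] [ 0.98  0.5  -0.36] 0.0695 [0.38  0.199 0.374]
side 0.66 [(array([ 0.52398681,  0.16756621, -0.23007368]), np.float64(0.09386707170081754))]
scene 0.88 [(array([ 0.52800344,  0.16709822, -0.20107719]), np.float64(0.08127003970321))]
```

View pics/w6.png

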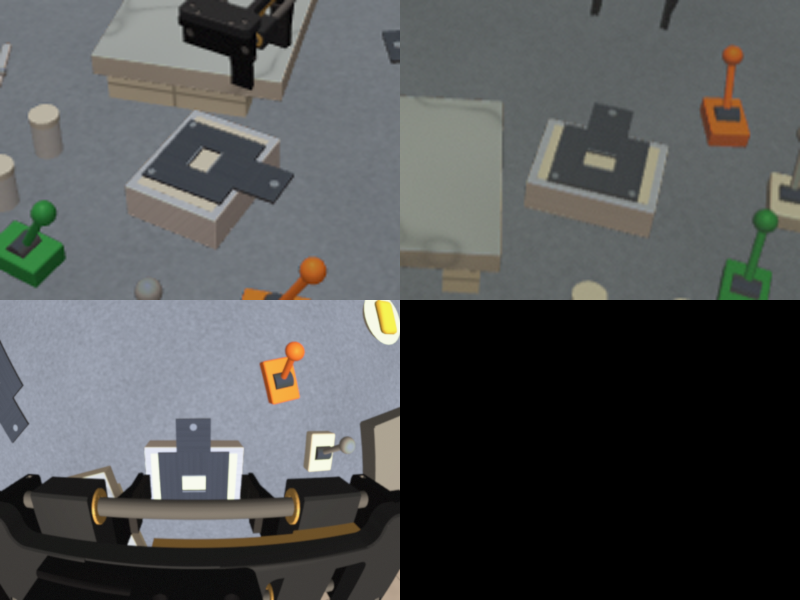

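The carrier lies flat, centred and square on the light box, with its tongue to the front. The white switch block is at about (320,452) in the lower-left panel, with its ball at (347,445). Next I'll move nearer to the switch with the fingers shut.

apply_moves(moves=[[0.23,0.82,0,0,0,0,0],[0.23,0.82,0,0,0,0,0],[0.23,0.82,0,0,0,0,0],[0.23,0.82,0,0,0,0,0],[0.23,0.82,0,0,0,0,0],[0.23,0.82,0,0,0,0,0],[0.23,0.82,0,0,0,0,0],[0.23,0.82,0,0,0,0,0]])

```text
time_s: 17.65
tool_pos: [0.444, 0.3519, 0.2066]
tool_rot: [-180.0, 0.0, 167.4]
force: [-0.2, 0.1, -1.1]
grip_width: 0.0133
grasp_force: 0.0
```

```bash
cat > w7.py <<'E'
from look import *
q=proj('wrist',[.53,.395,.04],c).astype(int); print('block px',q)
print([(round(b['conf'],2),np.round(b['location']),np.round(at('wrist',b['location'],.09),3)) for b in boxes_of('wrist','toggle_tip')])
x0=max(0,min(q[0]-100,440)); y0=max(0,min(q[1]-75,330)); print('crop',x0,y0)
cv2.imwrite('pics/w7c.png',cv2.resize(im[y0:y0+150,x0:x0+200],(800,600),interpolation=cv2.INTER_CUBIC)[:,:,::-1])
E
python3 w7.py w7
```

```text
17.65 [0.444  0.3519 0.2066] [-179.99    0.    167.42] [-0.19  0.1  -1.13] 0.0133 [0.37  0.367 0.369]
block px [375 294]
[(0.81, array([392., 280.]), array([0.496, 0.407, 0.09 ])), (0.62, array([271., 140.]), array([0.366, 0.337, 0.09 ]))]
crop 275 219
```

View pics/w7c.png

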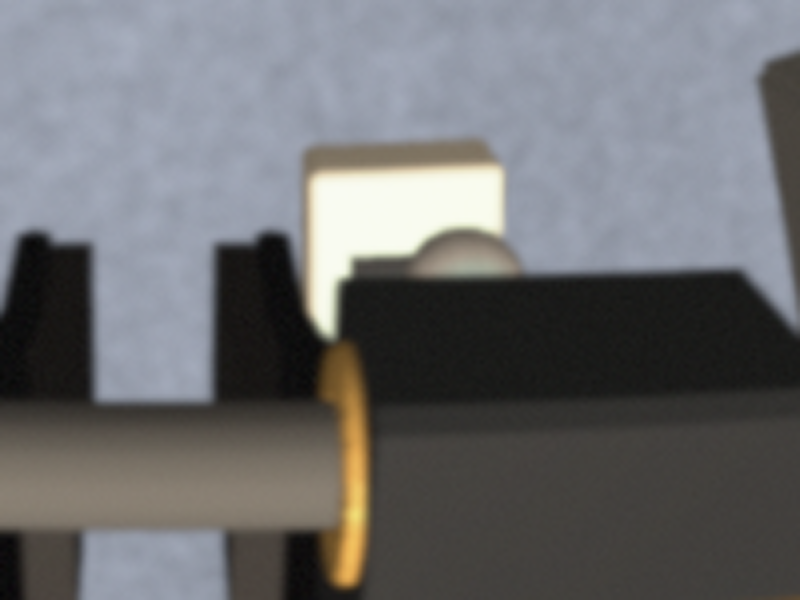

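The crop shows the block's front top edge from crop (310,170) to (502,165). The ball is centred near (463,283), partly hidden by the gripper.

```bash
python3 - <<'E'
from h import *
f=lambda x,y:(275+(x-.0)/4,219+y/4)
A,B=[at('wrist',f(*p),.025) for p in [(310,170),(502,165)]]; print(A,B,np.linalg.norm(B-A)); e=B-A; yaw=np.arctan2(-e[0],e[1]); print('yaw',yaw)
D=at('wrist',f(312,320),.025); print('left edge dir',np.arctan2(*(D-A)[[1,0]]))
m=(A+B)/2; c=m+.035*np.array([np.cos(yaw),np.sin(yaw),0]); print('block centre',c)
print('ball',at('wrist',f(463,283),.092), 'pred', c-.038*np.array([np.cos(yaw),np.sin(yaw),0]))
E
```

```text
[0.49655497 0.38002246 0.025     ] [0.50616156 0.4276505  0.025     ] 0.04858720924828324
yaw -0.1990299151175865
left edge dir -0.16918243336432723
block centre [0.53566732 0.39691633 0.025     ]
ball [0.50336901 0.40431178 0.092     ] pred [0.49841748 0.40442964 0.025     ]
```

apply_moves(moves=[[-0.04,0.2,0,0,0,0,0],[-0.04,0.31,0.1,0,0,0,0],[-0.04,0.31,0.3,0,0,0,0],[-0.04,0.31,0.5,0,0,0,0],[-0.04,0.31,0.6,0,0,0,0],[-0.04,0.31,0.64,0,0,0,0],[-0.04,0.31,0.64,0,0,0,0],[-0.04,0.31,0.64,0,0,0,0]])

```text
time_s: 18.55
tool_pos: [0.4655, 0.4132, 0.0802]
tool_rot: [179.9, 0.1, 167.6]
force: [0.3, 0.5, -0.1]
grip_width: 0.0004
grasp_force: 0.0
```

apply_moves(moves=[[-0.03,0,0,0,0,0,0],[-0.06,0,0,0,0,0,0],[-0.09,0,0,0,0,0,0],[-0.12,0,0,0,0,0,0],[-0.15,0,0,0,0,0,0],[-0.18,0,0,0,0,0,0],[-0.21,0,0,0,0,0,0],[-0.24,0,0,0,0,0,0],[-0.27,0,0,0,0,0,0],[-0.3,0,0,0,0,0,0],[-0.33,0,0,0,0,0,0],[-0.36,0,0,0,0,0,0],[-0.38,0,0,0,0,0,0],[-0.4,0,0,0,0,0,0],[-0.41,0,0,0,0,0,0],[-0.41,0,0,0,0,0,0]])

```text
time_s: 20.15
tool_pos: [0.5448, 0.3945, 0.0785]
tool_rot: [-180.0, 0.0, 167.6]
force: [0.4, 0.1, 0.5]
grip_width: 0.0004
grasp_force: 0.1
```

apply_moves(moves=[[-0.01,0,0,0,0,0,0],[-0.015,0,0,0,0,0,0],[-0.015,0,0,0,0,0,0]])

```text
time_s: 20.45
tool_pos: [0.5474, 0.3944, 0.0786]
tool_rot: [180.0, -0.0, 167.6]
force: [-1.2, 0.2, -0.9]
grip_width: 0.0004
grasp_force: 0.3
```

Contact is light so far. I'll push on in small steps until the stop is felt.

apply_moves(moves=[[-0.01,0,0,0,0,0,0],[-0.015,0,0,0,0,0,0],[-0.015,0,0,0,0,0,0]])

```text
time_s: 20.75
tool_pos: [0.5505, 0.3938, 0.0786]
tool_rot: [180.0, 0.0, 167.6]
force: [-1.0, 0.6, -0.1]
grip_width: 0.0006
grasp_force: 0.4
```

apply_moves(moves=[[-0.005,0,0,0,0,0,0],[-0.01,0,0,0,0,0,0],[-0.01,0,0,0,0,0,0]])

```text
time_s: 21.05
tool_pos: [0.5512, 0.3937, 0.0784]
tool_rot: [-180.0, -0.1, 167.6]
force: [-3.8, 1.8, -0.2]
grip_width: 0.0007
grasp_force: 2.0
```

apply_moves(moves=[[-0.01,0,0,0,0,0,0],[-0.01,0,0,0,0,0,0]])

```text
time_s: 21.25
tool_pos: [0.5515, 0.3936, 0.0783]
tool_rot: [-179.9, -0.3, 167.7]
force: [-8.4, -0.0, 1.9]
grip_width: 0.0003
grasp_force: 3.7
```

apply_moves(moves=[[0.03,0,0,0,0,0,0],[0.15,0,0,0,0,0,0],[0.3,0,0,0,0,0,0],[0.3,0,-0.2,0,0,0,0],[0.3,0,-0.4,0,0,0,0],[0.3,0,-0.6,0,0,0,0],[0.3,0,-0.6,0,0,0,0],[0.3,0,-0.6,0,0,0,0]])

```text
time_s: 22.05
tool_pos: [0.4973, 0.4057, 0.2003]
tool_rot: [179.8, 0.2, 167.5]
force: [0.4, -0.8, -0.2]
grip_width: -0.0001
grasp_force: 0.0
```

```bash
sed -i "s/\[.527,.168,.06\]/[.53,.28,.06]/; s/-75:q\[1\]+75/-90:q[1]+90/; s/-100:q\[0\]+100/-120:q[0]+120/; s/<40/<90/" w5.py; python3 w5.py w8 .047
python3 - <<'E'
from h import *
print([(n,[(round(b['conf'],2),np.round(b['location'],1)) for b in boxes_of(n,'toggle_tip')],proj(n,[.573,.390,.092])) for n in ['scene','side']], env.get_obs()['force'])
E
```

```text
22.05 [0.4973 0.4057 0.2003] [179.83   0.19 167.52] [ 0.36 -0.82 -0.21] -0.0001 [0.422 0.421 0.363]
side 0.76 [(array([ 0.52021131,  0.16777371, -0.20220892]), np.float64(0.2742404102175784))]
scene 0.74 [(array([ 0.52684786,  0.16754685, -0.20418352]), np.float64(0.090820054303969))]
[('scene', [(0.67, array([397.9, 261.8])), (0.54, array([475.2, 303.7])), (0.44, array([460.4, 217.7]))], array([498.5654895 , 275.16035597])), ('side', [(0.76, array([342.2, 364.6])), (0.68, array([237.3, 358.7])), (0.57, array([212.6, 334.5]))], array([232.54727374, 357.31565787]))] [-0.49901211 -0.41678616 -0.14459209]
```

View pics/w8.png

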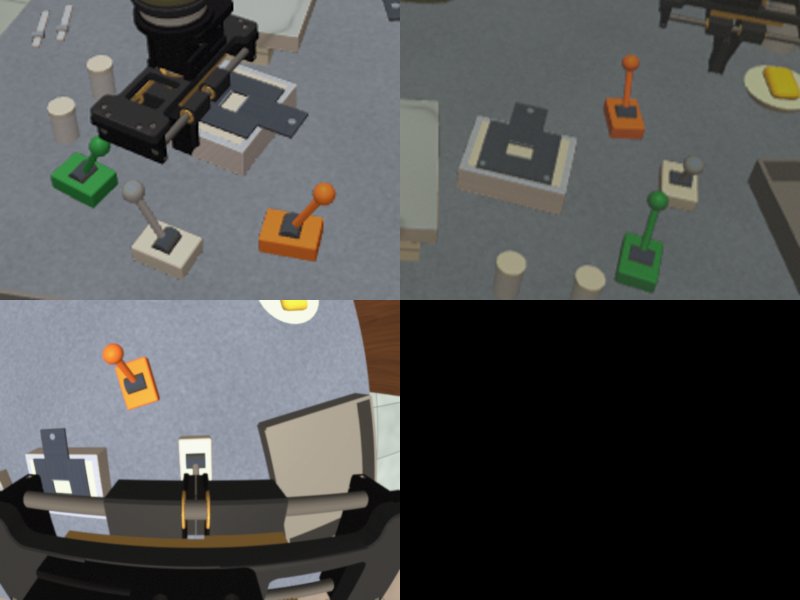

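The white switch leans fully back, and its stop was felt as it went over. The carrier still lies centred on the light box and the arm touches nothing, so I'm handing in.

```bash
python3 -c "
from cell import env
print(env.sign_off())"
```

```text
the job is handed in; nothing more can be done
None
```

The carrier lies flat, centred and released on the light box with its tongue to the front, the switch was then thrown to its stop, and the job is handed in; no verdict came back.

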